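# Unhook a slide rack past its sprung keeper and set it in the empty bath

## Robot

A 7-joint arm with a two-finger parallel gripper is mounted at the origin on a cart in front of the work surface, level with it; the furniture and walls round the work are solid. World frame = base frame: x ahead of the robot, y to its left, z up, the work surface at z = 0. Lengths are in m, angles in rad, forces in N, time in s.
With the tool pointing down it reaches from about 0.4 to 0.9 m from the base axis. Payload 5.5 kg.
Tool frame: the origin (TCP) lies midway between the tips of the shut fingers; the grasp point (between the pads) lies 19 mm behind it (manip.grip_depth is the distance from the TCP to the grasp point, in m); z points along the fingers, y is the line along which they close (so a half turn about z gives the same grasp; the last joint's range is limited). The gripper opens to 92 mm and grips with 3 to 60 N. Pads are 19 mm wide; open, the fingers measure 130 mm over their backs; the gripper's body (75 mm by 190 mm) begins 47 mm behind the grasp point.
Start: joints at [-0.868, 0.501, -0.427, 1.55, 0.221, 1.138, -0.21], TCP at [0.277, 0.588, 0.227] pointing down, gripper open.
Joint ranges: [-2.88, 2.88], [-0.31, 2.03], [-1.54, 1.56], [0.2, 2.42], [-1.41, 4.55], [0.19, 2.02], [-2.57, 2.57]. Speed limits (rad/s): [2.57, 2.57, 3.14, 3.14, 3.14, 3.14, 3.14].

## Interface

Orientations are given as a unit quaternion [x, y, z, w].
In Python, from bench import manip, effector, viewer gives the robot as it stands. Calls block until the motion is done:
- manip.move_pose(position, orientation): joint-space move of the TCP to a pose.
- manip.servo_line(position, ori=None, vel=0.15): straight line of the TCP; ori=None keeps the orientation; vel is the mean speed in m/s.
- manip.movej(angles): joint-space move.
- effector.open_jaws() and effector.close(f_grip=None): open the fingers fully, or close them until they stop; f_grip is the grip in N (None keeps the last).
- manip.sleep(seconds).
- manip.solve_ik(position, orientation): joint angles nearest the present ones, or None.
- viewer.get_image(name): name is "scene" or "top" or "wrist"; returns the picture (384x512x3 uint8, red, green, blue); there is no depth.
- viewer.get_calibration(name): a dict with "vfov" (degrees; the focal length in pixels is half the picture's height over the tangent of half this angle, whatever the lens; pixels are square), "cx", "cy" (the principal point, pixels), "eye" and "attitude" of the camera in the world. Camera axes: x right, y down, z forward; pixel columns grow to the right and rows downward; lengths in m; the calibration is good to about 2 mm. A picture is of the moment at which its call begins: read the wrist's pose just before it. get_calibration takes no time and is no camera call; for the wrist camera it gives the pose at the moment of the call.
A pose or a line that the arm cannot do raises manip.PlanningError and nothing moves.
- manip.hand_in(): hands the job in; it is judged then, once.
Readings, each from a call of its own:
- manip.current_clock(): time.
- manip.current_q(): joint angles.
- manip.current_joint_velocities(): joint speeds.
- manip.current_tau(): joint torques, N m.
- manip.current_tool_pos(): TCP position.
- manip.current_tcp_rot(): TCP orientation.
- manip.current_force(): force on the tool from outside, world axes, zero at the start.
- manip.current_wrist_torque(): the same for the moment, N m.
- manip.current_finger_gap(): finger opening in m.
- manip.current_gripper_force(): force on a finger pad.
Only numpy, scipy, OpenCV 4.12 (cv2) and the standard library are available. Lean on these libraries where they do the work, as an engineer would, in place of code of your own. Each camera call takes 0.05 s, during which the arm holds its last target. There are 200 camera calls.

## Task

The steel slide rack hanging under the shelf of the draining stand is held on its hook by a sprung keeper: push the rack back so that its own crossbar presses the keeper open, lift it off the hook past the nose, and let the keeper spring shut. Then set the rack upright down on the floor of the empty white bath, gently and without dropping it, and let go. Do not knock over or shift the bottle, the jar, the cups or the rack that stands in the other bath.

Things in the scene. Friction and masses are not known exactly. Their poses are not given: they have to be found in the camera images.
- stand: white draining stand, fixed; place and yaw vary. Origin on the worktop straight below the middle of the hook's seat; +x points from the hook's nose towards the column, z up. Base plate x -35 to +125, y -70 to +70, 12 mm thick; column 20 x 30 mm at x 85 to 105
- shelf_edge (a point): middle of the front edge of the stand's upper shelf, on its underside, 312 mm high, at stand x +5. The shelf reaches from here 120 mm back (+x) and 70 mm to each side, its rims 334 mm high; a bracket (20 mm wide, from x +32) hangs 6 mm under it. It bars a vertical tool: lean the hand 25 to 45 degrees from vertical towards the stand's -x
- hook_seat (a point): middle of the dark steel hook's seat, where the crossbar rests: top of its flat arm, 115 mm high; axes as the stand's. The hook is 12 mm wide in y, arm 10 mm thick; the shank rises at x +34 to +46 to a height of 161 mm
- hook_nose (a point): back end of the hook's nose, on its top face, 135 mm high, at stand x +10. The nose, 6 mm thick, is bent back over the seat from an upturned front (x -15 to -7): its underside is 14 mm above the seat. It blocks lifting until the crossbar's middle is beyond stand x = +15 mm (room to about +25); then 24 to 34 mm of lift clears it
- keeper (a joint): angle of the hook's keeper (rad): 0 shut against the nose's end, up to 0.7 swung back to the shank. Hinged on the shank (stand x +34, 157 mm high); two prongs, 23 mm wide over all, hang forward and down to the seat, tips at x +9. A spring shuts it: 1 to 2 N at the crossbar. The crossbar pushed to x = +19 opens it about 0.4
- rack_bar (a point): centre of the hanging steel slide rack = middle of its crossbar (round, 10 mm, along y). Rack 60 (x) x 80 (y) x 171 (z) mm, about 0.2 kg, same either way round. From its underside: basket to 40 mm, side straps 12 mm wide at y +-37 to 132, crossbar centre at 91 (here), upper bar at 129, grip block on top. Starts hung on the hook, its axes nearly the stand's
- rack_grip (a point): centre of the hanging rack's black grip block: 28 (x) x 28 (y) x 42 (z) mm, 59 mm above rack_bar, 150 mm above the rack's underside; axes as the rack's. Grip it across y
- rack: the same hanging rack, origin at the centre of its underside
- bath_empty: white open bath that is empty, fixed; origin at the centre of its underside, z up. Outside 80 (x) x 100 (y) x 46 (z) mm, walls and floor 4 mm, so inside 72 x 92 mm and inner floor 4 mm up; the rack fits with its x along the bath's x (or turned half round). The two baths change places and turn
- bath_full: the other white bath, same sizes, fixed, with a rack in it
- rack_b_bar (a point): centre (91 mm up) of the rack that stands in the other bath, same as the hanging one: 171 mm tall
- wash_bottle_mid (a point): middle of a white wash bottle, upright, 72 mm diameter, 215 mm tall: too tall to carry the rack over
- stain_jar_mid (a point): middle of a violet jar with black lid, upright, 56 mm diameter, 115 mm tall
- cup_mid_mid (a point): middle of an orange-lidded cup, 60 mm diameter, 64 mm tall, that stands between the baths
- cup_back_mid (a point): middle of an orange-lidded cup, 60 mm diameter, 64 mm tall, behind the baths
There are look-alikes about, which are no part of the job. What is shaped like the rack but yellow is not meant.

How it is judged:
By the outcome, as a careful person would: the job done as asked, in the order asked, and still so for the second after the job is handed in, with the robot touching nothing.
It also fails if it takes over 45 s, if anything falls off the work surface, if the arm or the gripper's body presses on something with over 40 N, if the wrist force passes 120 N, or if a joint passes its speed limit or range.

## Working session

There is one attempt and no reset: what is moved stays moved. The work goes in short steps, each a Python script; the robot and the scene stay as the last script left them, time stands still between calls to the robot, and variables do not carry over. Pictures are saved under pics/ and viewed, at most 10 in all, crops included, and the job is handed in when it is done.

```bash
mkdir -p pics; ls; python3 - <<'E'
from bench import manip, effector, viewer
import cv2
for n in ("scene","top"):
    im=viewer.get_image(n); cv2.imwrite(f"pics/{n}0.png",cv2.resize(im[:,:,::-1],(800,600),interpolation=cv2.INTER_CUBIC)); c=viewer.get_calibration(n); print(n,c)
print(manip.current_tcp_rot(), manip.current_clock())
E
```

```text
pics
scene {'vfov': 42.031569283481495, 'cx': 260.293389794688, 'cy': 185.73182268258927, 'eye': array([-0.73742651,  0.97016289,  0.84502839]), 'attitude': array([-0.41491123,  0.72730343, -0.47582372,  0.26920286])}
top {'vfov': 46.20849212397795, 'cx': 250.68069255307552, 'cy': 187.91072694999647, 'eye': array([0.22792214, 0.16529519, 1.6305901 ]), 'attitude': array([ 0.74159907, -0.66177838,  0.07342496, -0.08178609])}
[ 2.18106863e-01  9.75924506e-01 -8.36666219e-04 -2.36622156e-04] 0.1
```

View pics/scene0.png

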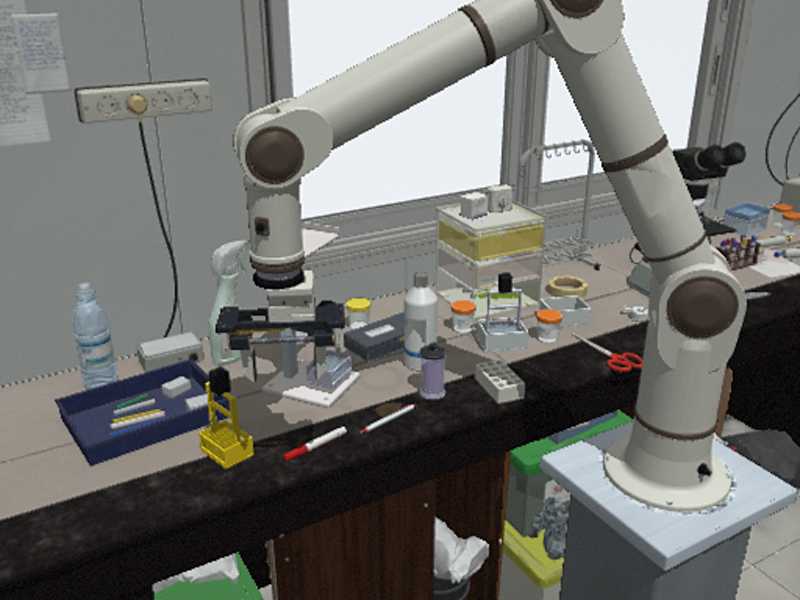

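View pics/top0.png

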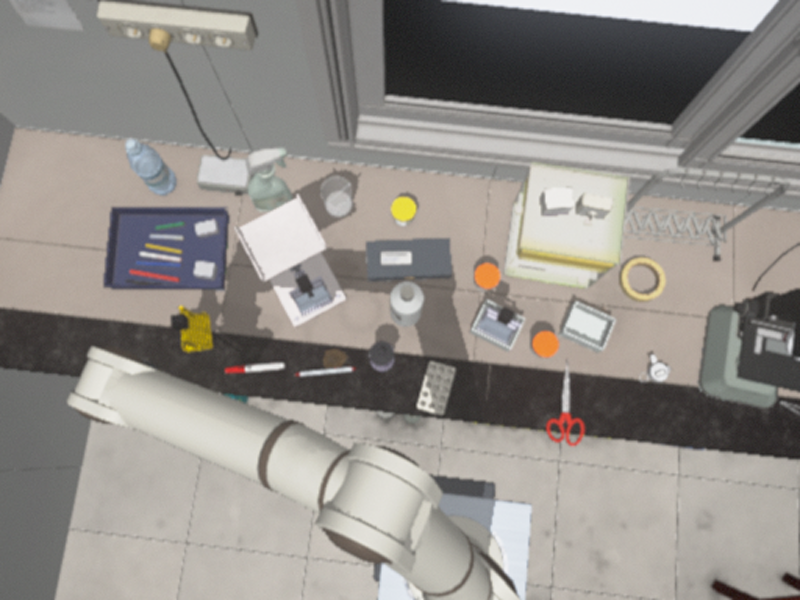

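Scene: the steel rack with a black grip hangs at the stand (top 305,282). Look-alikes are the yellow rack (top 195,328; scene 222,420) and the rack in the full bath (top 498,322). The empty bath is at top (588,323), the bottle at (407,300), the jar at (381,356), and the cups at (545,343) and (487,275).

```bash
cat > h.py <<'E'
import numpy as np, cv2
from scipy.spatial.transform import Rotation as R
from scipy.optimize import least_squares
from bench import manip, effector, viewer
def K(c): f=192/np.tan(np.radians(c['vfov']/2)); return f,c['cx'],c['cy']
def ray(c,p):
    f,cx,cy=K(c); d=R.from_quat(c['attitude']).apply([(p[0]-cx)/f,(p[1]-cy)/f,1]); return np.array(c['eye']),d
def onz(c,p,z):
    e,d=ray(c,p); return e+d*(z-e[2])/d[2]
def proj(c,P):
    f,cx,cy=K(c); q=R.from_quat(c['attitude']).inv().apply(np.atleast_2d(P)-c['eye']); return np.c_[f*q[:,0]/q[:,2]+cx,f*q[:,1]/q[:,2]+cy]
def T(pose,L): # pose x,y,yaw
    L=np.atleast_2d(L).astype(float); c,s=np.cos(pose[2]),np.sin(pose[2])
    return np.c_[pose[0]+c*L[:,0]-s*L[:,1],pose[1]+s*L[:,0]+c*L[:,1],L[:,2]]
E
python3 - <<'E'
from h import *
c=viewer.get_calibration("top"); s=.64
for n,p,z in [("shelfL",(238,237),.334),("shelfB",(298,197),.334),("shelfR",(327,240),.334),("shelfF",(265,280),.334),("baseR",(345,293),.012),("baseF",(296,324),.012),("grip",(305,282),.195),
 ("e1",(576,297),.046),("e2",(615,318),.046),("e3",(602,349),.046),("e4",(562,330),.046),("f1",(487,299),.046),("f2",(524,318),.046),("f3",(510,348),.046),("f4",(471,330),.046),("bottle",(407,288),.215),("jar",(381,352),.115),("cupm",(545,343),.064),("cupb",(487,275),.064),("yel",(180,323),.17),("bgrip",(507,314),.175)]:
    print(n,onz(c,np.array(p)*s,z).round(3))
im=cv2.imread("pics/top0.png")
from bench import viewer as v
im=v.get_image("top")[:,:,::-1]
a=cv2.resize(im[120:215,145:225],None,fx=6,fy=6,interpolation=cv2.INTER_CUBIC)[:560]
b=cv2.resize(im[180:230,295:400],None,fx=3,fy=3,interpolation=cv2.INTER_CUBIC)
o=np.zeros((560,800,3),np.uint8); o[:a.shape[0],:480]=a; o[:150,480:795]=b
w=v.get_image("wrist")[:,:,::-1]; o[200:440,480:800]=cv2.resize(w,(320,240))
cv2.imwrite("pics/crop1.png",o); print(v.get_calibration("wrist"))
E
```

```text
shelfL [0.594 0.504 0.334]
shelfB [0.687 0.401 0.334]
shelfR [0.607 0.333 0.334]
shelfF [0.515 0.439 0.334]
baseR [0.577 0.315 0.012]
baseF [0.49  0.419 0.012]
grip [0.552 0.384 0.195]
e1 [ 0.621 -0.219  0.046]
e2 [ 0.582 -0.311  0.046]
e3 [ 0.507 -0.284  0.046]
e4 [ 0.54  -0.192  0.046]
f1 [ 0.593 -0.015  0.046]
f2 [ 0.558 -0.103  0.046]
f3 [ 0.485 -0.077  0.046]
f4 [0.516 0.015 0.046]
bottle [0.558 0.17  0.215]
jar [0.434 0.211 0.115]
cupm [ 0.503 -0.151  0.064]
cupb [ 0.645 -0.009  0.064]
yel [0.439 0.638 0.17 ]
bgrip [ 0.536 -0.045  0.175]
{'vfov': 60.08306990561572, 'cx': 260.3946700418171, 'cy': 192.99538687447998, 'eye': array([0.20892605, 0.61967927, 0.38453298]), 'attitude': array([0.83585543, 0.53153409, 0.07242832, 0.11649615])}
```

View pics/crop1.png

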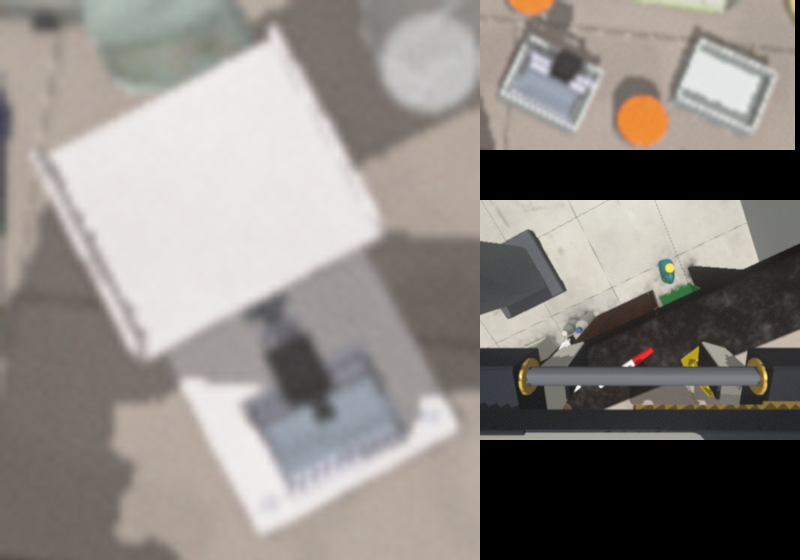

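```bash
cat >> h.py <<'E'
def leanrot(yaw,th,flip=0):
    # tool z = forward+down, tool y along +-stand y
    z=np.array([np.sin(th)*np.cos(yaw),np.sin(th)*np.sin(yaw),-np.cos(th)])
    y=np.array([-np.sin(yaw),np.cos(yaw),0])*(-1 if flip else 1)
    return R.from_matrix(np.c_[np.cross(y,z),y,z])
E
python3 - <<'E'
from h import *
c=viewer.get_calibration("top")
S=np.array([[5,70,334],[5,-70,334],[125,70,334],[125,-70,334],[-35,-70,12],[-35,70,12]])/1e3
px=np.array([(140,357),(380,235),(33,153),(272,28),(460,428),(262,535)])/6+[145,120]
r=least_squares(lambda p:(proj(c,T(p,S))-px).ravel(),[.5,.37,.7]); print("stand",r.x,r.fun.round(1))
B=np.array([[40,-50],[40,50],[-40,50],[-40,-50]]); B=np.c_[B,[46]*4]/1e3
for n,q in [("empty",[(778,70),(702,36),(674,99),(757,133)]),("full",[(604,65),(533,35),(502,95),(576,131)])]:
    px=(np.array(q)-[480,0])/3+[295,180]
    b=least_squares(lambda p:(proj(c,T(p,B))-px).ravel(),[.55,-.1,-.35]); print(n,b.x,b.fun.round(1))
w=viewer.get_calibration("wrist"); tr=R.from_quat(manip.current_tcp_rot()); 
print("cam in tool",tr.inv().apply(w['eye']-manip.current_tool_pos()),(tr.inv()*R.from_quat(w['attitude'])).as_matrix().round(3))
st=r.x
for th in (30,40):
  for fl in (0,1):
    Q=leanrot(st[2],np.radians(th),fl)
    for L in ([0,0,.179],[.02,0,.21],[-.06,0,.25]):
        p=T(st,L)[0]+Q.apply([0,0,.007]); print(th,fl,L,p.round(3),np.round(manip.solve_ik(p,Q.as_quat()),2) if manip.solve_ik(p,Q.as_quat()) is not None else None)
E
```

```text
stand [0.54976986 0.3852735  0.6162739 ] [-0.9  0.2  1.  -1.4 -0.8  0.3  0.7 -0.   0.5  0.5 -0.4  0.7]
empty [ 0.55850832 -0.25433588 -0.30487565] [ 0.2  0.3 -0.6  0.5  0.8 -0.4 -0.5 -0.4]
full [ 0.53864105 -0.04812253 -0.3336055 ] [ 0.5  1.5 -1.4 -0.3 -0.1 -0.6  0.9 -0.5]
cam in tool [ 7.47948039e-02 -9.49881820e-05 -1.58458545e-01] [[ 0.001 -0.962 -0.272]
 [ 1.     0.002 -0.001]
 [ 0.002 -0.272  0.962]]
30 0 [0, 0, 0.179] [0.553 0.387 0.173] [-0.29  0.36 -0.44  2.03  0.62  0.31  0.97]
30 0 [0.02, 0, 0.21] [0.569 0.399 0.204] [-0.26  0.35 -0.48  1.96  0.52  0.38  1.08]
30 0 [-0.06, 0, 0.25] [0.504 0.353 0.244] [-0.28  0.14 -0.42  2.1   0.23  0.4   1.31]
30 1 [0, 0, 0.179] [0.553 0.387 0.173] [-0.7   0.33  0.04  2.04  0.04  0.25 -1.65]
30 1 [0.02, 0, 0.21] [0.569 0.399 0.204] [-0.67  0.31  0.01  1.97  0.06  0.33 -1.67]
30 1 [-0.06, 0, 0.25] [0.504 0.353 0.244] [-0.57  0.12 -0.11  2.11  0.11  0.39 -1.72]
40 0 [0, 0, 0.179] [0.553 0.388 0.174] [ 0.22  0.56 -1.08  2.15  1.74  0.48  0.02]
40 0 [0.02, 0, 0.21] [0.57  0.399 0.205] [-0.11  0.36 -0.65  2.1   1.41  0.24  0.23]
40 0 [-0.06, 0, 0.25] [0.504 0.353 0.245] [ 0.31  0.19 -1.06  2.23  1.1   0.23  0.5 ]
40 1 [0, 0, 0.179] [0.553 0.388 0.174] [-1.26  0.39  0.69  2.2   4.37  0.21  0.2 ]
40 1 [0.02, 0, 0.21] [0.57  0.399 0.205] [-1.71  0.97  1.53  2.14  4.5   0.92 -0.26]
40 1 [-0.06, 0, 0.25] [0.504 0.353 0.245] [-1.91  0.28  1.4   2.28 -1.29  0.29 -0.4 ]
```

```bash
cat >> h.py <<'E'
CT=np.array([.0748,0,-.15846]); CR=R.from_matrix([[0,-.962,-.272],[1,0,0],[0,-.272,.962]])
def wcam(p,Q):
    return dict(vfov=60.083,cx=260.4,cy=193.,eye=p+Q.apply(CT),attitude=(Q*CR).as_quat())
E
python3 - <<'E'
from h import *
st=[.5498,.3853,.6163]; be=[.5585,-.2543,-.3049]
th=np.radians(35)
def ik(n,p,Q):
    q=manip.solve_ik(p,Q.as_quat()); print(n,p.round(3),None if q is None else np.round(q,2))
for fl in (0,1):
  Q=leanrot(st[2],th,fl)
  for L in ([0,0,.179],[.02,0,.21],[-.06,0,.25],[-.12,0,.36]): ik(f"st{fl}{L}",T(st,L)[0]+Q.apply([0,0,.007]),Q)
  Q=leanrot(be[2],th,fl)
  for L in ([0,0,.154],[0,0,.30],[-.1,0,.36]): ik(f"be{fl}{L}",T(be,L)[0]+Q.apply([0,0,.007]),Q)
  Q=leanrot(.2,th,fl); ik(f"mid{fl}",np.array([.43,.15,.35]),Q)
Q=leanrot(st[2],th,0)
for back,up in ((.1,.06),(.14,.06),(.1,.1),(.06,.1)):
    p=T(st,[0,0,.179])[0]+Q.apply([-up,0,-back]); ik("view",p,Q)
    print(proj(wcam(p,Q),np.r_[T(st,[[0,0,.179],[0,0,.12],[.01,0,.135],[0,37,30],[5e-3,-.07,.312],[5e-3,.07,.312],[-.035,-.07,.012]])]).round(0).tolist())
E
```

```text
st0[0, 0, 0.179] [0.553 0.388 0.173] [-0.29  0.35 -0.43  2.1   1.01  0.2   0.58]
st0[0.02, 0, 0.21] [0.569 0.399 0.204] [-0.31  0.32 -0.41  2.03  0.68  0.25  0.91]
st0[-0.06, 0, 0.25] [0.504 0.353 0.244] [-0.34  0.11 -0.35  2.17  0.29  0.26  1.25]
st0[-0.12, 0, 0.36] [0.455 0.318 0.354] [-0.64 -0.16 -0.04  2.16  0.06  0.54  1.46]
be0[0, 0, 0.154] [ 0.562 -0.256  0.148] [ 1.18  0.41 -0.87  2.23  1.53  0.23  0.27]
be0[0, 0, 0.3] [ 0.562 -0.256  0.294] [-0.11  0.02  0.54  2.13 -0.23  0.39  1.88]
be0[-0.1, 0, 0.36] [ 0.467 -0.225  0.354] [-0.08 -0.3   0.44  2.23  0.15  0.58  1.55]
mid0 [0.43 0.15 0.35] None
st1[0, 0, 0.179] [0.553 0.388 0.173] [-1.24  0.38  0.68  2.13 -1.18  0.22 -0.52]
st1[0.02, 0, 0.21] [0.569 0.399 0.204] [-0.69  0.3   0.03  2.04  0.1   0.19 -1.71]
st1[-0.06, 0, 0.25] [0.504 0.353 0.244] [-0.52  0.1  -0.16  2.18  0.2   0.25 -1.81]
st1[-0.12, 0, 0.36] [0.455 0.318 0.354] [-0.26 -0.16 -0.37  2.15 -0.08  0.54 -1.54]
be1[0, 0, 0.154] [ 0.562 -0.256  0.148] [-0.62  0.77  1.36  2.28  4.52  0.8   0.02]
be1[0, 0, 0.3] [ 0.562 -0.256  0.294] [ 0.2   0.03  0.23  2.13 -0.2   0.39 -1.29]
be1[-0.1, 0, 0.36] [ 0.467 -0.225  0.354] [ 0.13 -0.27  0.27  2.22  0.01  0.57 -1.47]
mid1 [0.43 0.15 0.35] None
view [0.543 0.381 0.295] [-0.31  0.13 -0.38  2.02  0.22  0.4   1.33]
[[260.0, 119.0], [260.0, 76.0], [260.0, 96.0], [-400.0, -218.0], [126.0, 289.0], [395.0, 289.0], [190.0, -15.0]]
view [0.524 0.367 0.328] [-0.4   0.04 -0.28  2.03  0.1   0.46  1.44]
[[260.0, 117.0], [260.0, 79.0], [260.0, 97.0], [-401.0, -219.0], [150.0, 255.0], [371.0, 255.0], [198.0, -3.0]]
view [0.57  0.399 0.318] [-0.28  0.17 -0.42  1.92  0.24  0.46  1.33]
[[260.0, 63.0], [260.0, 26.0], [260.0, 47.0], [-400.0, -217.0], [117.0, 217.0], [404.0, 217.0], [188.0, -62.0]]
view [0.589 0.413 0.286] [-0.26  0.26 -0.47  1.9   0.38  0.42  1.21]
[[260.0, 56.0], [260.0, 14.0], [260.0, 38.0], [-398.0, -217.0], [72.0, 254.0], [449.0, 254.0], [178.0, -84.0]]
```

```bash
python3 - <<'E'
from h import *
th=np.radians(32)
print("az bottle, yaw var; radius x z table of min over yaw offset of ok")
for az in (.45,.3,.1,-.1,-.3):
  for z in (.30,.33,.36,.39,.42):
    row=[]
    for r in (.42,.46,.5,.54,.58,.62):
      ok=''
      for dy in (-.3,0,.3):
        Q=leanrot(az+dy,th,0); p=np.array([r*np.cos(az),r*np.sin(az),z])+Q.apply([0,0,.007])
        q=manip.solve_ik(p,Q.as_quat()); ok+='.' if q is None else 'Y'
      row.append(ok)
    print(az,z,row)
E
```

```text
az bottle, yaw var; radius x z table of min over yaw offset of ok
0.45 0.3 ['...', 'YYY', 'YYY', 'YYY', 'YYY', 'YYY']
0.45 0.33 ['...', 'Y.Y', 'YYY', 'YYY', 'YYY', 'YYY']
0.45 0.36 ['...', '...', 'YYY', 'YYY', 'YYY', 'YYY']
0.45 0.39 ['...', '...', 'YYY', 'YYY', 'YYY', 'YYY']
0.45 0.42 ['...', '...', 'YYY', 'YYY', 'YYY', 'YYY']
0.3 0.3 ['...', 'YYY', 'YYY', 'YYY', 'YYY', 'YYY']
0.3 0.33 ['...', 'Y.Y', 'YYY', 'YYY', 'YYY', 'YYY']
0.3 0.36 ['...', '...', 'YYY', 'YYY', 'YYY', 'YYY']
0.3 0.39 ['...', '...', 'YYY', 'YYY', 'YYY', 'YYY']
0.3 0.42 ['...', '...', 'YYY', 'YYY', 'YYY', 'YYY']
0.1 0.3 ['...', 'YYY', 'YYY', 'YYY', 'YYY', 'YYY']
0.1 0.33 ['...', 'Y.Y', 'YYY', 'YYY', 'YYY', 'YYY']
0.1 0.36 ['...', '...', 'YYY', 'YYY', 'YYY', 'YYY']
0.1 0.39 ['...', '...', 'YYY', 'YYY', 'YYY', 'YYY']
0.1 0.42 ['...', '...', 'YYY', 'YYY', 'YYY', 'YYY']
-0.1 0.3 ['...', 'YYY', 'YYY', 'YYY', 'YYY', 'YYY']
-0.1 0.33 ['...', 'Y.Y', 'YYY', 'YYY', 'YYY', 'YYY']
-0.1 0.36 ['...', '...', 'YYY', 'YYY', 'YYY', 'YYY']
-0.1 0.39 ['...', '...', 'YYY', 'YYY', 'YYY', 'YYY']
-0.1 0.42 ['...', '...', 'YYY', 'YYY', 'YYY', 'YYY']
-0.3 0.3 ['...', 'YYY', 'YYY', 'YYY', 'YYY', 'YYY']
-0.3 0.33 ['...', 'Y.Y', 'YYY', 'YYY', 'YYY', 'YYY']
-0.3 0.36 ['...', '...', 'YYY', 'YYY', 'YYY', 'YYY']
-0.3 0.39 ['...', '...', 'YYY', 'YYY', 'YYY', 'YYY']
-0.3 0.42 ['...', '...', 'YYY', 'YYY', 'YYY', 'YYY']
```

```bash
python3 - <<'E'
from h import *
st=[.5498,.3853,.6163]; th=np.radians(32); Q=leanrot(st[2],th,0)
g=T(st,[0,0,.179])[0]
manip.move_pose(g+Q.apply([-.06,0,-.16])+T([0,0,st[2]],[-.10,0,0])[0],Q.as_quat())
p=g+Q.apply([-.06,0,-.16]); manip.move_pose(p,Q.as_quat())
print(manip.current_clock(),manip.current_q().round(2))
c=viewer.get_calibration("wrist"); im=viewer.get_image("wrist")
np.save("w1.npy",im); np.save("w1c.npy",c,allow_pickle=True)
print(proj(c,T(st,[[0,0,.2],[0,0,.12],[.01,0,.135],[5e-3,-.07,.312],[5e-3,.07,.312]])).round(0).tolist())
cv2.imwrite("pics/w1.png",cv2.resize(cv2.rotate(im[:,:,::-1],cv2.ROTATE_180),(800,600),interpolation=cv2.INTER_CUBIC))
s=viewer.get_image("scene")[:,:,::-1]; cv2.imwrite("pics/s1.png",s)
E
```

```text
2.1917 [-0.57  0.04 -0.1   1.97  0.06  0.58  1.48]
[[258.0, 130.0], [258.0, 83.0], [258.0, 100.0], [153.0, 237.0], [361.0, 237.0]]
```

View pics/w1.png

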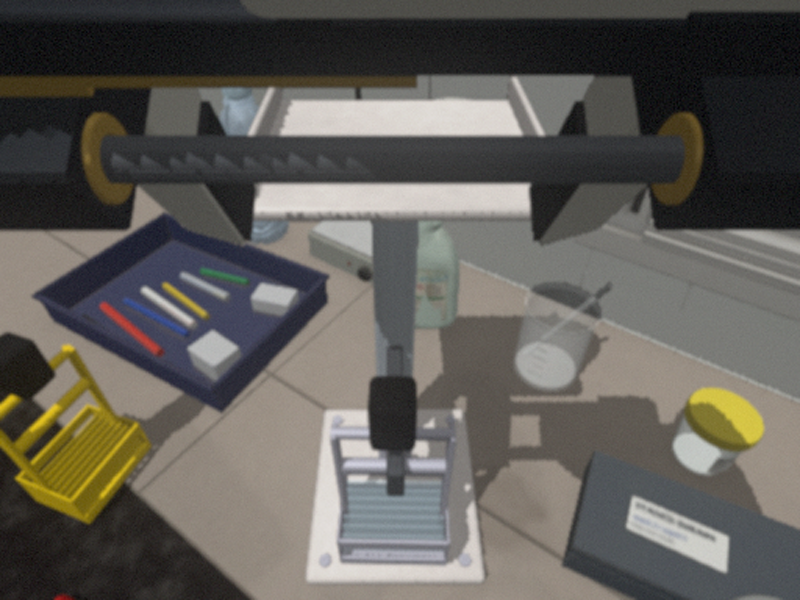

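Wrist view: the steel rack with its black grip is at (393,412), the hook nose in front of its bar at (397,475), and the shelf front edge at y≈215. The yellow look-alike at (60,430) is clearly separate. I'll take one close crop for the fit.

```bash
python3 - <<'E'
from h import *
im=np.load("w1.npy"); r=cv2.rotate(im[:,:,::-1],cv2.ROTATE_180)  # rot px (u',v') = (511-u,383-v)
cr=r[235:380,180:330]; cv2.imwrite("pics/w1c.png",cv2.resize(cr,None,fx=4,fy=4,interpolation=cv2.INTER_CUBIC))
E
```

```text
(no output)
```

View pics/w1c.png

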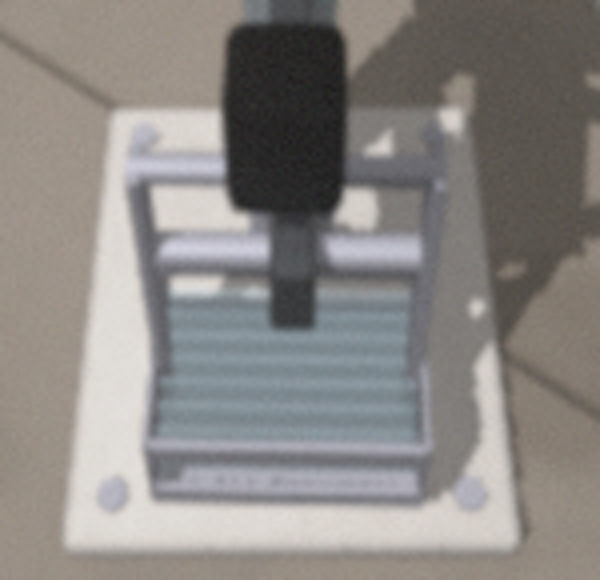

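```bash
python3 - <<'E'
from h import *
c=np.load("w1c.npy",allow_pickle=True).item(); ct=viewer.get_calibration("top")
o=lambda q: 511-(np.array(q,float)/4+[180,235])
SL=np.array([[-35,70,12],[-35,-70,12],[125,70,12],[125,-70,12],[-15,0,135],[-15,0,105]])/1e3
sp=o([(65,540),(518,540),(112,110),(465,108),(292,278),(292,328)])
r=least_squares(lambda p:(proj(c,T(p,SL))-sp).ravel(),[.55,.385,.616]); print("stand wrist",r.x.round(4),r.fun.round(1))
S=np.array([[5,70,334],[5,-70,334],[125,70,334],[125,-70,334],[-35,-70,12],[-35,70,12]])/1e3
px=np.array([(140,357),(380,235),(33,153),(272,28),(460,428),(262,535)])/6+[145,120]
j=least_squares(lambda p:np.r_[(proj(c,T(p,SL))-sp).ravel(),(proj(ct,T(p,S))-px).ravel()],r.x); print("joint",j.x.round(4))
RL=np.array([[-30,40,0],[-30,-40,0],[-30,40,40],[-30,-40,40],[-14,14,129],[-14,-14,129],[14,14,171],[14,-14,171],[0,0,91]])/1e3
rp=o([(153,502),(423,502),(148,447),(431,447),(236,214),(341,214),(231,25),(341,25),(290,250)])
def f(p): L=RL+[0,0,p[3]]; return (proj(c,T(p,L))-rp).ravel()
k=least_squares(f,[.55,.385,.616,.029]); print("rack",k.x.round(4),k.fun.round(1))
k3=least_squares(lambda p:f(np.r_[p,.029]),[.55,.385,.616]); print("rack z fixed",k3.x.round(4),k3.fun.round(1))
d=R.from_euler('z',-r.x[2]).apply(np.r_[k3.x[:2]-r.x[:2],0]); print("rack in stand mm",d*1e3)
# rough check of top view grip centre (crop 305,365)->
print(onz(ct,np.array([297,372])/6+[145,120],.179))
E
```

```text
stand wrist [0.7335 0.5148 0.6206] [-15.2  12.3  15.3  12.5 -10.1 -35.6   9.8 -36.    0.   11.5   0.1   8.7]
joint [0.6802 0.4765 0.6188]
rack [0.6722 0.4733 0.6247 0.0762] [-5.4 -4.7  5.3 -4.4 -5.   0.9  5.5  1.2 -1.3  4.1  1.3  4.2 -2.1  0.5
  1.2  0.6  0.5 -4.1]
rack z fixed [0.7166 0.5045 0.6235] [ -9.2   2.7   9.1   3.   -9.2   6.    9.8   6.2  -3.1   0.2   3.1   0.2
  -4.1 -10.3   3.1 -10.3   0.5  -5.3]
rack in stand mm [-19.73604805   1.50284825   0.        ]
[0.54976142 0.38847664 0.179     ]
```

```bash
python3 - <<'E'
from h import *
c=np.load("w1c.npy",allow_pickle=True).item(); print(c, wcam(manip.current_tool_pos(),R.from_quat(manip.current_tcp_rot())))
o=lambda q: 511-(np.array(q,float)/4+[180,235])
SL=np.array([[-35,70,12],[-35,-70,12],[125,70,12],[125,-70,12],[-15,0,135],[-15,0,105]])/1e3
sp=o([(65,540),(518,540),(112,110),(465,108),(292,278),(292,328)])
st=[.5498,.3853,.6163]
print(np.c_[proj(c,T(st,SL)),sp].round(0))
q=R.from_quat(c['attitude']).inv().apply(T(st,SL)-c['eye']); f,cx,cy=K(c)
th=np.arctan2(np.hypot(q[:,0],q[:,1]),q[:,2]); rr=np.hypot(*(sp-[cx,cy]).T); print(th.round(3),(rr/f).round(3),(f*np.tan(th)).round(1),rr.round(1))
E
```

```text
{'vfov': 60.08306990561572, 'cx': 260.3946700418171, 'cy': 192.99538687447998, 'eye': array([0.40204209, 0.28267429, 0.44067378]), 'attitude': array([0.41955337, 0.81319995, 0.35872998, 0.1843736 ])} {'vfov': 60.083, 'cx': 260.4, 'cy': 193.0, 'eye': array([0.40126908, 0.28063538, 0.44051807]), 'attitude': array([0.41990363, 0.81261059, 0.35909338, 0.18546404])}
[[317.  10. 315. 141.]
 [200.  10. 202. 141.]
 [304. 122. 303. 248.]
 [213. 121. 215. 249.]
 [258.  77. 258. 206.]
 [258.  63. 258. 194.]]
[0.524 0.527 0.247 0.252 0.336 0.374] [0.227 0.237 0.211 0.218 0.041 0.008] [191.7 193.2  83.5  85.6 115.8 130.2] [75.2 78.6 70.  72.2 13.7  2.6]
```

```bash
python3 - <<'E'
from h import *
c=np.load("w1c.npy",allow_pickle=True).item(); ct=viewer.get_calibration("top")
o=lambda q: np.array([511,383])-(np.array(q,float)/4+[180,235])
SL=np.array([[-35,70,12],[-35,-70,12],[125,70,12],[125,-70,12],[-15,0,135],[-15,0,105]])/1e3
sp=o([(65,540),(518,540),(112,110),(465,108),(292,278),(292,328)])
r=least_squares(lambda p:(proj(c,T(p,SL))-sp).ravel(),[.55,.385,.616]); print("stand wrist",r.x.round(4),r.fun.round(1))
S=np.array([[5,70,334],[5,-70,334],[125,70,334],[125,-70,334],[-35,-70,12],[-35,70,12]])/1e3
px=np.array([(140,357),(380,235),(33,153),(272,28),(460,428),(262,535)])/6+[145,120]
j=least_squares(lambda p:np.r_[(proj(c,T(p,SL))-sp).ravel(),(proj(ct,T(p,S))-px).ravel()],r.x); print("joint",j.x.round(4),j.fun.round(1))
RL=np.array([[-30,40,0],[-30,-40,0],[-30,40,40],[-30,-40,40],[-14,14,129],[-14,-14,129],[14,14,171],[14,-14,171],[0,0,91]])/1e3
rp=o([(153,502),(423,502),(148,447),(431,447),(236,214),(341,214),(231,25),(341,25),(290,250)])
def f(p): L=RL+[0,0,p[3]]; return (proj(c,T(p,L))-rp).ravel()
k=least_squares(f,[.55,.385,.616,.029]); print("rack",k.x.round(4),k.fun.round(1))
k3=least_squares(lambda p:f(np.r_[p,.029]),[.55,.385,.616]); print("rack z fixed",k3.x.round(4),k3.fun.round(1))
for s in (r.x,j.x): print("rack in stand mm",R.from_euler('z',-s[2]).apply(np.r_[k3.x[:2]-s[:2],0])*1e3)
E
```

```text
stand wrist [0.5518 0.3867 0.6204] [ 1.8 -1.2 -1.7 -0.9  0.9  2.2 -0.9  1.9 -0.1  1.   0.  -0.9]
joint [0.5516 0.3865 0.6196] [ 1.9 -1.4 -1.7 -1.2  0.8  2.1 -1.   1.7 -0.1  0.7  0.  -1.2 -1.2 -0.4
  0.6 -2.1 -1.2 -0.2  0.2 -0.7  0.2 -0.1 -0.6  0.2]
rack [0.5546 0.3899 0.6232 0.0215] [-0.4  0.4  0.4  0.8  0.7  0.7 -0.1  1.1  1.3 -2.1 -1.3 -2.   0.5  0.7
 -1.5  0.9  0.5 -0.2]
rack z fixed [0.5513 0.3876 0.6233] [ 0.3 -0.7 -0.3 -0.3  1.5 -0.2 -0.9  0.2  1.6 -1.7 -1.6 -1.5  0.9  2.5
 -1.8  2.6  0.5  0.1]
rack in stand mm [0.09616163 1.0438717  0.        ]
rack in stand mm [0.40315899 1.05449946 0.        ]
```

```bash
cat >> h.py <<'E'
ST=[.5517,.3866,.62]; RK=[.5513,.3876,.6225]; TH=np.radians(32); OFF=np.array([.004,0,.005])
def tcp(pose,L): # TCP pose so that rack grip centre sits at local L of pose, rack yaw=pose yaw
    Q=leanrot(pose[2],TH,0); return T(pose,L)[0]+Q.apply(OFF),Q.as_quat()
def rep(n): print(n,round(manip.current_clock(),2),manip.current_tool_pos().round(4),"F",manip.current_force().round(1),"gap",round(manip.current_finger_gap(),4),"q",manip.current_q().round(2))
E
python3 - <<'E'
from h import *
p,q=tcp(RK,[0,0,.179]); Q=R.from_quat(q)
manip.move_pose(p+Q.apply([0,0,-.10]),q); rep("pre")
manip.servo_line(p+Q.apply([0,0,-.04]),q,.12)
manip.servo_line(p,q,.06); rep("at")
im=viewer.get_image("wrist"); a=cv2.rotate(im[:,:,::-1],cv2.ROTATE_180); s=viewer.get_image("scene")[:,:,::-1]
o=np.zeros((384,800,3),np.uint8); o[:,:512]=a; o[:270,512:]=cv2.resize(s[140:274,130:274],(288,268))[:270] if 0 else 0
cv2.imwrite("pics/at.png",np.hstack([a,cv2.resize(s[150:278,130:226],(288,384))]))
E
```

```text
pre 2.74 [0.5076 0.3563 0.2582] F [0.3 0.3 0.5] gap 0.0918 q [-0.58  0.1  -0.1   2.11  0.1   0.37  1.44]
at 4.21 [0.5507 0.3872 0.1725] F [0.6 0.5 0.5] gap 0.0917 q [-0.62  0.32 -0.05  2.07  0.2   0.19  1.34]
```

View pics/at.png

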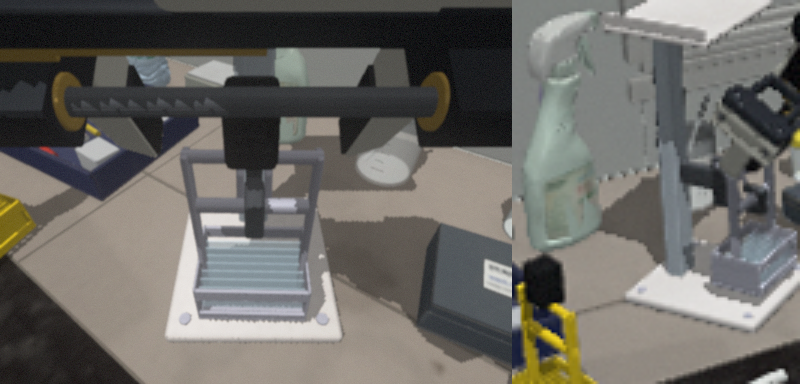

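```bash
python3 - <<'E'
from h import *
p,q=tcp(RK,[0,0,.179]); Q=R.from_quat(q)
manip.servo_line(p+Q.apply([0,0,-.13]),q,.15); rep("back")
j=manip.current_q(); j[2]-=.4; j[0]+=.37; manip.movej(j); rep("null")
manip.move_pose(p+Q.apply([0,0,-.13]),q); rep("pre")
manip.servo_line(p+Q.apply([0,0,-.04]),q,.15)
manip.servo_line(p,q,.06); rep("at")
E
```

```text
back 5.33 [0.4946 0.3468 0.2821] F [ 0.4  0.6 -0. ] gap 0.0916 q [-0.54  0.04 -0.14  2.12  0.08  0.43  1.46]
null 5.83 [0.4788 0.3592 0.2842] F [-0.2  0.4  0.1] gap 0.0918 q [-0.16  0.04 -0.54  2.12  0.08  0.43  1.46]
pre 6.08 [0.4953 0.3464 0.2823] F [-0.3  0.1 -0.5] gap 0.092 q [-0.17  0.06 -0.52  2.11  0.14  0.43  1.41]
at 7.65 [0.5505 0.3874 0.1725] F [0.5 0.2 0.1] gap 0.0914 q [-0.41  0.34 -0.3   2.06  0.56  0.23  1.02]
```

```bash
python3 - <<'E'
from h import *
effector.close(f_grip=35); rep("closed"); print(manip.current_gripper_force())
sx=T([0,0,ST[2]],[1,0,0])[0]; p0=manip.current_tool_pos()
q=R.from_quat(manip.current_tcp_rot()).as_quat()
t=p0+[0,0,.0015]; manip.servo_line(t,q,.03); rep("up1.5")
for d in (.008,.014,.019):
    manip.servo_line(t+sx*d,q,.04); rep(d); print("fx stand",manip.current_force()@sx)
cv2.imwrite("pics/push.png",np.hstack([cv2.rotate(viewer.get_image("wrist")[:,:,::-1],cv2.ROTATE_180)[:, 100:400],cv2.resize(viewer.get_image("scene")[160:256,150:246,::-1],(384,384),interpolation=cv2.INTER_CUBIC)]))
E
```

```text
closed 8.66 [0.5507 0.3872 0.1726] F [-0.9 -0.6 -0.2] gap 0.0277 q [-0.41  0.34 -0.3   2.06  0.56  0.23  1.02]
34.87237215042114
up1.5 8.91 [0.5504 0.3869 0.1737] F [-0.3 -0.1 -2. ] gap 0.0274 q [-0.4   0.34 -0.3   2.06  0.55  0.23  1.02]
0.008 9.26 [0.5573 0.3918 0.1738] F [-0.2 -0.1 -1.1] gap 0.0275 q [-0.4   0.35 -0.3   2.04  0.55  0.24  1.03]
fx stand -0.23800539050316247
0.014 9.56 [0.562  0.3953 0.1738] F [-0.4 -1.9 -2.3] gap 0.0275 q [-0.4   0.36 -0.31  2.03  0.55  0.24  1.03]
fx stand -1.4238682809586836
0.019 9.83 [0.566  0.3981 0.1737] F [-2.3 -0.1 -4.6] gap 0.0281 q [-0.4   0.37 -0.31  2.02  0.55  0.25  1.03]
fx stand -1.8866733575470556
```

View pics/push.png

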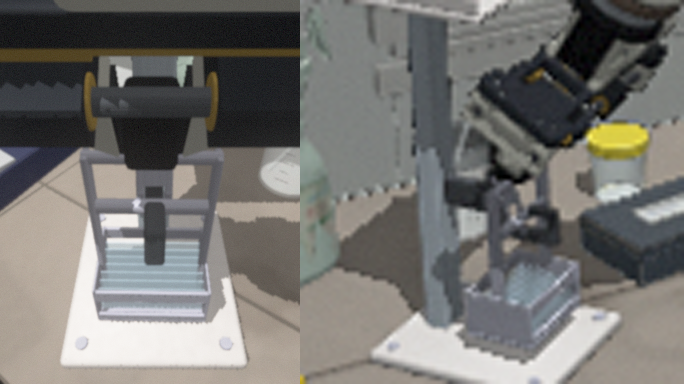

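The wrist view shows the bar has moved clear behind the nose, and the force is about 2 N from the sprung keeper. I'll lift in guarded steps.

```bash
python3 - <<'E'
from h import *
sx=T([0,0,ST[2]],[1,0,0])[0]; p=manip.current_tool_pos()+sx*.001
q=manip.current_tcp_rot(); ok=True
for d in (.004,.008,.012,.016,.020,.024,.0275):
    manip.servo_line(p+[0,0,d],q,.04); F=manip.current_force(); print(d,"fx",round(F@sx,1),"fz",F[2].round(1))
    if F[2]<-12 or abs(F@sx)>10: ok=False; print("STOP"); break
rep("lift")
cv2.imwrite("pics/lift.png",np.hstack([cv2.rotate(viewer.get_image("wrist")[:,:,::-1],cv2.ROTATE_180)[:, 100:400],cv2.resize(viewer.get_image("scene")[160:256,150:246,::-1],(384,384),interpolation=cv2.INTER_CUBIC)]))
E
```

```text
0.004 fx -3.0 fz -5.1
0.008 fx -1.9 fz -2.6
0.012 fx -2.3 fz -1.4
0.016 fx -2.6 fz -0.7
0.02 fx -2.8 fz -0.8
0.024 fx -3.1 fz -0.8
0.0275 fx -3.0 fz -0.8
lift 11.68 [0.5669 0.3988 0.2017] F [-2.2 -2.  -0.8] gap 0.0278 q [-0.34  0.33 -0.38  2.    0.49  0.31  1.1 ]
```

View pics/lift.png

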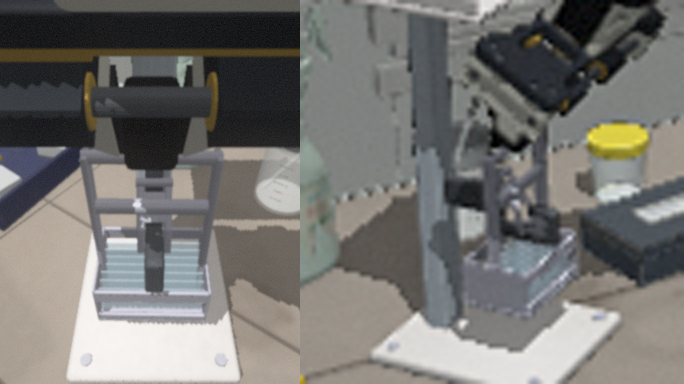

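```bash
python3 - <<'E'
from h import *
sx=T([0,0,ST[2]],[1,0,0])[0]; p=manip.current_tool_pos(); q=manip.current_tcp_rot()
for d in (.01,.02,.03,.05,.09):
    manip.servo_line(p-sx*d,q,.06); F=manip.current_force(); print(d,"fx",round(F@sx,1),"fz",F[2].round(1))
    if np.linalg.norm(F)>12: print("STOP"); raise SystemExit
rep("out")
p=manip.current_tool_pos(); manip.servo_line([p[0],p[1],.394],q,.2); rep("high")
for az in (.48,.3,.1,-.1,-.3):
    t,q=tcp([.5*np.cos(az),.5*np.sin(az),max(az-.05,-.305)],[0,0,.40]); manip.servo_line(t,q,.25)
rep("carried")
cv2.imwrite("pics/carry.png",np.hstack([cv2.rotate(viewer.get_image("wrist")[:,:,::-1],cv2.ROTATE_180),cv2.resize(viewer.get_image("scene")[130:258,130:226,::-1],(288,384),interpolation=cv2.INTER_CUBIC)]))
E
```

```text
0.01 fx -0.1 fz -2.0
0.02 fx -0.7 fz -1.7
0.03 fx 0.4 fz -1.7
0.05 fx -0.6 fz -1.6
0.09 fx -0.2 fz -2.1
out 14.03 [0.4942 0.3468 0.2022] F [ 0.1 -0.5 -2.1] gap 0.0279 q [-0.28  0.18 -0.43  2.19  0.44  0.24  1.11]
high 15.13 [0.4935 0.3463 0.3921] F [-1.2  0.1 -2.6] gap 0.0279 q [-0.08 -0.06 -0.56  1.95 -0.03  0.69  1.57]
carried 17.95 [ 0.4771 -0.147   0.3937] F [-0.4 -0.4 -1. ] gap 0.0279 q [ 0.24 -0.29 -0.03  2.14  0.06  0.74  1.45]
```

View pics/carry.png

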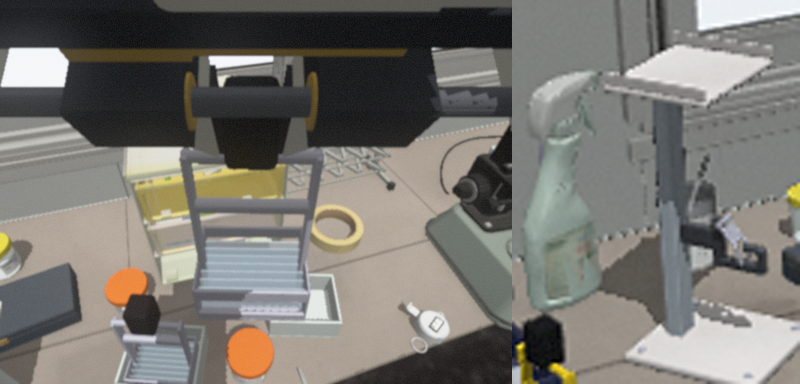

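Carry view: the rack hangs straight in the hand with its grip at (250,120). The full bath with rack B is at (160,340), the cups are at (127,287) and (250,350), and the empty bath is half hidden at (305,305). The hook is free with its keeper shut. I'll shift left so the bath is fully in view, then measure bath and rack in one crop.

```bash
python3 - <<'E'
from h import *
p=manip.current_tool_pos(); q=manip.current_tcp_rot(); yv=T([0,0,-.305],[0,1,0])[0]
manip.servo_line(p+yv*.11,q,.2); manip.sleep(.3); rep("view")
c=viewer.get_calibration("wrist"); im=np.mean([viewer.get_image("wrist").astype(float) for _ in range(4)],0).astype(np.uint8)
np.save("w2.npy",im); np.save("w2c.npy",c,allow_pickle=True)
np.save("tcp2.npy",np.r_[manip.current_tool_pos(),manip.current_tcp_rot()])
B=np.array([[40,-50],[40,50],[-40,50],[-40,-50]]); B=np.c_[B,[46]*4]/1e3
print((np.array([511,383])-proj(c,T([.5585,-.2543,-.305],B))).round(0).tolist())
r=cv2.rotate(im[:,:,::-1],cv2.ROTATE_180); cv2.imwrite("pics/w2.png",cv2.resize(r[145:345,170:436],None,fx=3,fy=3,interpolation=cv2.INTER_CUBIC))
E
```

```text
view 19.06 [ 0.5101 -0.0421  0.3937] F [-0.4 -0.  -2.5] gap 0.0281 q [ 0.24 -0.25 -0.3   2.1   0.18  0.76  1.1 ]
[[403.0, 273.0], [339.0, 272.0], [350.0, 322.0], [423.0, 322.0]]
```

View pics/w2.png

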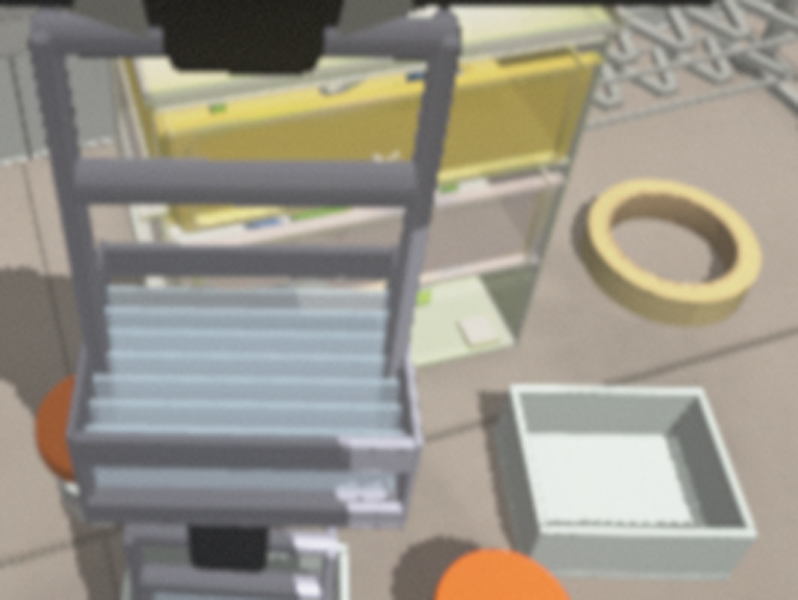

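```bash
python3 - <<'E'
from h import *
c=np.load("w2c.npy",allow_pickle=True).item(); ct=viewer.get_calibration("top"); t=np.load("tcp2.npy")
o=lambda q: np.array([511,383])-(np.array(q,float)/3+[170,145])
B=np.array([[40,50],[40,-50],[-40,-50],[-40,50]]); B=np.c_[B,[46]*4]/1e3
bp=o([(511,385),(704,389),(755,533),(538,533)])
b=least_squares(lambda p:(proj(c,T(p,B))-bp).ravel(),[.5585,-.2543,-.305]); print("bath",b.x.round(4),b.fun.round(1))
q=[(702,36),(778,70),(757,133),(674,99)]; px=(np.array(q)-[480,0])/3+[295,180]
bj=least_squares(lambda p:np.r_[(proj(c,T(p,B))-bp).ravel(),(proj(ct,T(p,B))-px).ravel()],b.x); print("joint",bj.x.round(4))
Q=R.from_quat(t[3:]); yaw=-.305; g=t[:3]-Q.apply(OFF)
RL=np.array([[-30,40,40],[-30,-40,40],[-30,40,0],[-30,-40,0],[0,0,91],[-14,14,129],[-14,-14,129]])/1e3-[0,0,.150]
rp=o([(68,437),(421,437),(85,525),(410,527),(245,182),(170,70),(322,70)])
f=lambda v:(proj(c,g+v[:3]+R.from_euler('ZYX',[yaw+v[3],v[4],v[5]]).apply(RL))-rp).ravel()
print("pred res",f(np.zeros(6)).round(1))
for reg in (3,100):
    k=least_squares(lambda v:np.r_[f(v),v[:3]*100*reg,v[3:]*3*reg],np.zeros(6)); print("d xyz mm",(k.x[:3]*1e3).round(1),"deg yaw,pitch,roll",np.degrees(k.x[3:]).round(1),k.fun[:14].round(1))
k=least_squares(lambda v:f([0,0,0,v[0],v[1],v[2]]),np.zeros(3)); print("rot only",np.degrees(k.x).round(1),k.fun.round(1))
E
```

```text
bath [ 0.5573 -0.2537 -0.3268] [ 0.8  0.7  0.5  0.6 -1.  -1.3 -0.2  0.4]
joint [ 0.5575 -0.2538 -0.3235]
pred res [ 3.1 -1.2  0.7 -1.6  2.2 -0.5  3.5 -0.1  2.  -0.3  3.9 -5.   0.9 -5.2]
d xyz mm [ 4.7 -2.6 -1.2] deg yaw,pitch,roll [-0.2  2.1 -0.3] [ 0.4  0.5 -1.4  0.2 -0.2 -0.7  1.1 -0.3 -0.3  1.8  1.2 -0.7 -0.7 -0.7]
d xyz mm [ 0.1 -0.2  0.1] deg yaw,pitch,roll [ 0.1 -0.1 -0.5] [ 1.4 -1.  -0.8 -0.7  0.3 -0.1  1.7  0.8  1.   0.1  3.3 -4.8  0.3 -4.6]
rot only [-0.2 -0.3 -0.8] [ 0.6 -0.8 -1.5 -0.6 -0.8  0.3  0.8  1.1  0.6  0.1  3.4 -5.2  0.4 -4.9]
```

```bash
cat >> h.py <<'E'
BE=[.5574,-.2538,-.325]
E
python3 - <<'E'
from h import *
t,q=tcp(BE,[0,.0015,.40]); manip.servo_line(t,q,.2); rep("above")
for z in (.21,.155): 
    tt,_=tcp(BE,[0,.0015,z]); s=manip.solve_ik(tt,q); print(z,None if s is None else np.round(s,2))
t,q=tcp(BE,[0,.0015,.215]); manip.servo_line(t,q,.2); manip.sleep(.2); rep("low")
E
```

```text
above 20.49 [ 0.5572 -0.251   0.3934] F [ 0.8 -0.6 -2.5] gap 0.0278 q [ 0.32 -0.06  0.08  1.95 -0.06  0.69  1.68]
0.21 [ 0.36  0.17  0.05  2.19 -0.23  0.23  1.86]
0.155 [ 1.16  0.4  -0.87  2.2   1.22  0.27  0.53]
low 21.77 [ 0.5579 -0.2524  0.2101] F [-0.4  0.5 -1.9] gap 0.0278 q [ 0.36  0.16  0.05  2.18 -0.21  0.25  1.85]
```

```bash
python3 - <<'E'
from h import *
t,q=tcp(BE,[0,.0015,.34]); manip.servo_line(t,q,.2)
for i in range(4):
    j=manip.current_q(); j[2]-=.25; j[0]+=.235; manip.movej(j); e=manip.current_tool_pos()-t
    manip.move_pose(t,q); print(i,e.round(3),manip.current_q().round(2))
rep("null")
t,q=tcp(BE,[0,.0015,.215]); manip.servo_line(t,q,.15); manip.sleep(.2); rep("low")
for z in (.18,.153): 
    tt,_=tcp(BE,[0,.0015,z]); s=manip.solve_ik(tt,q); print(z,None if s is None else np.round(s,2))
E
```

```text
0 [-0.002  0.01  -0.003] [ 0.55  0.   -0.14  2.03 -0.08  0.55  1.71]
1 [ 0.     0.009 -0.   ] [ 0.79  0.01 -0.38  2.03 -0.08  0.55  1.71]
2 [0.001 0.009 0.001] [ 1.03  0.02 -0.62  2.02 -0.07  0.55  1.7 ]
3 [0.002 0.01  0.002] [ 1.27  0.03 -0.86  2.01 -0.05  0.55  1.69]
null 25.04 [ 0.5568 -0.2531  0.3334] F [ 0.3 -0.2 -1.9] gap 0.0278 q [ 1.27  0.03 -0.86  2.01 -0.05  0.55  1.69]
low 26.23 [ 0.5576 -0.2526  0.2097] F [ 0.5  0.  -2.5] gap 0.0279 q [ 1.03  0.22 -0.68  2.16  0.38  0.27  1.3 ]
0.18 [ 0.98  0.28 -0.64  2.19  0.67  0.2   1.03]
0.153 [ 1.16  0.41 -0.87  2.2   1.25  0.27  0.51]
```

```bash
python3 - <<'E'
from h import *
tl,q=tcp(BE,[0,.0015,.153]); s=np.array(manip.solve_ik(tl,q))
t,_=tcp(BE,[0,.0015,.25]); manip.servo_line(t,q,.2)
j=s.copy(); j[1]-=.16; manip.movej(j); print("err",(manip.current_tool_pos()-t).round(3))
t,_=tcp(BE,[0,.0015,.215]); manip.move_pose(t,q); rep("low")
for z in (.2,.18,.165,.153): 
    tt,_=tcp(BE,[0,.0015,z]); s=manip.solve_ik(tt,q); print(z,None if s is None else np.round(s,2))
E
```

```text
err [ 0.01  -0.024 -0.023]
low 28.06 [ 0.557  -0.2529  0.2087] F [ 0.4  1.2 -1.9] gap 0.0277 q [ 1.3   0.3  -1.    2.15  0.72  0.33  1.  ]
0.2 [ 1.23  0.31 -0.93  2.17  0.79  0.3   0.94]
0.18 [ 1.13  0.32 -0.82  2.19  0.88  0.25  0.84]
0.165 [ 1.06  0.34 -0.74  2.2   0.98  0.21  0.75]
0.153 [ 1.02  0.35 -0.69  2.21  1.1   0.19  0.63]
```

```bash
python3 - <<'E'
from h import *
t,q=tcp(BE,[0,.0015,.225]); manip.servo_line(t,q,.15)
j=manip.current_q(); j[2]-=.35; j[0]+=.33; manip.movej(j); print("err",(manip.current_tool_pos()-t).round(3))
t,_=tcp(BE,[0,.0015,.212]); manip.move_pose(t,q); rep("low"); print((manip.current_tool_pos()-t).round(4))
for z in (.2,.18,.165,.153): 
    tt,_=tcp(BE,[0,.0015,z]); s=manip.solve_ik(tt,q); print(z,None if s is None else np.round(s,2))
E
```

```text
err [0.01  0.008 0.055]
low 29.25 [ 0.5576 -0.2507  0.205 ] F [ 0.4  0.4 -2.1] gap 0.0278 q [ 1.34  0.33 -1.06  2.16  0.81  0.34  0.92]
[ 0.0004  0.0014 -0.0006]
0.2 [ 1.29  0.33 -1.    2.17  0.87  0.32  0.87]
0.18 [ 1.19  0.35 -0.89  2.18  0.96  0.27  0.78]
0.165 [ 1.11  0.36 -0.8   2.2   1.04  0.24  0.69]
0.153 [ 1.05  0.37 -0.74  2.21  1.14  0.21  0.59]
```

```bash
python3 - <<'E'
from h import *
f0=None
for z,v in [(.20,.06),(.185,.06),(.172,.05),(.162,.04),(.158,.03),(.1565,.02),(.155,.02),(.154,.02),(.153,.02),(.152,.02),(.151,.02)]:
    t,q=tcp(BE,[0,.0015,z]); manip.servo_line(t,q,v); F=manip.current_force(); e=manip.current_tool_pos()-t
    if f0 is None: f0=F
    print(z,F.round(1),(e*1e3).round(1),round(manip.current_q()[5],3))
    if np.linalg.norm((F-f0)[:2])>8 or (F-f0)[2]>5: print("contact"); break
rep("end")
E
```

```text
0.2 [-0.1 -0.5 -1.8] [ 0.3 -0.   0.7] 0.32
0.185 [-0.3  0.4 -2.4] [0.3 0.1 0.4] 0.287
0.172 [ 0.2 -0.3 -2.2] [0.3 0.2 0.3] 0.258
0.162 [ 0.3 -0.1 -1.8] [0.2 0.1 0.2] 0.238
0.158 [-0.3 -0.3 -1.2] [0.1 0.1 0.1] 0.231
0.1565 [ 0.1  0.7 -2.4] [-0. -0.  0.] 0.229
0.155 [-0.1 -1.1 -3.2] [-0.1  0.  -0.1] 0.227
0.154 [-1.1  0.1 -0.6] [ 0.2 -0.1  0.2] 0.225
0.153 [-3.  -0.8  8. ] [ 1.  -0.5  1.3] 0.224
contact
end 32.09 [ 0.5581 -0.2527  0.1479] F [-3.  -0.8  8. ] gap 0.0277 q [ 1.08  0.37 -0.77  2.2   1.17  0.22  0.57]
```

```bash
python3 - <<'E'
from h import *
t,q=tcp(BE,[0,.0015,.1537]); manip.servo_line(t,q,.02); manip.sleep(.2); rep("relax")
effector.open_jaws(); rep("open")
p=manip.current_tool_pos(); Q=R.from_quat(q)
manip.servo_line(p+Q.apply([0,0,-.05]),q,.08); manip.servo_line(p+Q.apply([0,0,-.14]),q,.2); rep("clear")
# numeric check: dark grip-block blobs in the top view against expectation
ct=viewer.get_calibration("top"); im=viewer.get_image("top"); np.save("top_end.npy",im)
c=viewer.get_calibration("wrist"); w=viewer.get_image("wrist"); np.save("w_end.npy",w); np.save("w_endc.npy",c,allow_pickle=True)
L=np.array([[-14,14,129],[-14,-14,129],[-14,14,171],[-14,-14,171],[14,14,171],[14,-14,171],[0,0,91]])/1e3+[0,0,.004]
e=proj(c,T(BE,L)); print("expected wrist px",e.round(0).tolist())
g=cv2.cvtColor(w,cv2.COLOR_RGB2GRAY); m=(g<45).astype(np.uint8)
n,lab,stt,cen=cv2.connectedComponentsWithStats(m)
for i in range(1,n):
    if stt[i,4]>150: print("blob",stt[i].tolist(),cen[i].round(0).tolist())
E
```

```text
relax 32.54 [ 0.5576 -0.2525  0.1478] F [-1.8 -0.3  5.9] gap 0.0276 q [ 1.08  0.37 -0.77  2.2   1.16  0.23  0.58]
open 33.66 [ 0.5571 -0.2522  0.1473] F [ 0.3 -0.7 -0.3] gap 0.0918 q [ 1.08  0.37 -0.77  2.2   1.16  0.23  0.58]Traceback (most recent call last):
  File "<stdin>", line 5, in <module>
bench.PlanningError: the arm cannot follow that straight line within its joint ranges
```

```bash
python3 - <<'E'
from h import *
rep("now"); q=manip.current_tcp_rot(); Q=R.from_quat(q); p=manip.current_tool_pos()
for d in ([0,0,.05],[-.02,0,.04],[0,0,.03],Q.apply([0,0,-.03])):
    s=manip.solve_ik(p+d,q); print(np.round(d,3),None if s is None else np.round(s,2))
E
```

```text
now 34.43 [ 0.5319 -0.2441  0.1896] F [ 0.3  0.3 -0.6] gap 0.092 q [ 1.36  0.3  -1.06  2.23  0.87  0.29  0.86]
[0.   0.   0.05] [ 1.62  0.27 -1.32  2.18  0.63  0.39  1.1 ]
[-0.02  0.    0.04] [ 1.7   0.25 -1.37  2.22  0.62  0.36  1.12]
[0.   0.   0.03] [ 1.52  0.28 -1.23  2.2   0.73  0.36  1.01]
[-0.015  0.005  0.025] [ 1.58  0.26 -1.26  2.23  0.7   0.33  1.03]
```

```bash
python3 - <<'E'
from h import *
p=manip.current_tool_pos(); q=manip.current_tcp_rot()
manip.servo_line(p+[-.01,0,.05],q,.12); rep("clear")
c=viewer.get_calibration("wrist"); w=viewer.get_image("wrist"); top=viewer.get_image("top")
L=np.array([[-14,14,129],[-14,-14,129],[-14,14,171],[-14,-14,171],[-30,40,40],[-30,-40,40],[0,0,91],[0,0,150]])/1e3+[0,0,.004]
e=proj(c,T(BE,L)); print("expected wrist px",e.round(0).tolist())
g=cv2.cvtColor(w,cv2.COLOR_RGB2GRAY); n,lab,stt,cen=cv2.connectedComponentsWithStats((g<45).astype(np.uint8))
for i in range(1,n):
    if stt[i,4]>150: print("blob",stt[i].tolist(),cen[i].round(0).tolist())
ct=viewer.get_calibration("top"); print("top exp grip",proj(ct,T(BE,L[[7]])).round(1))
tg=cv2.cvtColor(top,cv2.COLOR_RGB2GRAY)[185:235,355:405]; n,lab,stt,cen=cv2.connectedComponentsWithStats((tg<60).astype(np.uint8))
print("top dark",[(stt[i,4],(cen[i]+[355,185]).round(1).tolist()) for i in range(1,n) if stt[i,4]>15])
# cups / bottle / jar unmoved: compare with the first top picture
a=cv2.resize(cv2.imread("pics/top0.png"),(512,384),interpolation=cv2.INTER_AREA).astype(int); b=top[:,:,::-1].astype(int)
for nme,(x,y) in dict(bottle=(260,190),jar=(244,226),cup_mid=(349,219),cup_back=(311,176),rackB=(318,206)).items():
    print(nme,np.abs(a-b)[y-10:y+10,x-10:x+10].mean().round(1))
E
```

```text
clear 35.01 [ 0.5215 -0.2446  0.2391] F [-0.5 -0.3  0.8] gap 0.0918 q [ 1.69  0.27 -1.39  2.19  0.63  0.39  1.1 ]
expected wrist px [[282.0, 149.0], [246.0, 149.0], [284.0, 188.0], [244.0, 188.0], [306.0, 74.0], [221.0, 74.0], [264.0, 133.0], [264.0, 181.0]]
blob [0, 0, 154, 60, 4788] [51.0, 20.0]
blob [247, 152, 41, 58, 2014] [265.0, 181.0]
blob [0, 196, 43, 34, 200] [22.0, 211.0]
blob [0, 215, 512, 169, 43332] [253.0, 317.0]
blob [136, 296, 18, 23, 263] [143.0, 305.0]
blob [368, 296, 17, 22, 239] [378.0, 305.0]
top exp grip [[386.3 202.8]]
top dark [(np.int32(35), [386.7, 200.5]), (np.int32(201), [374.5, 213.2])]
bottle 17.4
jar 1.6
cup_mid 31.7
cup_back 1.7
rackB 1.9
```

```bash
python3 - <<'E'
from h import *
def org(im):
    h=cv2.cvtColor(im,cv2.COLOR_BGR2HSV); m=cv2.inRange(h,(3,150,120),(15,255,255)); n,l,s,c=cv2.connectedComponentsWithStats(m)
    return [(int(s[i,4]),c[i].round(1).tolist()) for i in range(1,n) if s[i,4]>60]
now={n:viewer.get_image(n)[:,:,::-1].copy() for n in("scene","top")}
for n in now:
    a=cv2.resize(cv2.imread(f"pics/{n}0.png"),(512,384),interpolation=cv2.INTER_AREA); b=now[n]
    print(n,"before",org(a),"after",org(b))
    pts=dict(scene=dict(bottle=(269,205),bottlecap=(269,178),jar=(276,238),cup_mid=(351,206),cup_back=(296,202)),top=dict(bottle=(260,190),cup_mid=(349,219)))[n]
    for k,(x,y) in pts.items():
        A,Bb=a[y-9:y+9,x-9:x+9],b[y-9:y+9,x-9:x+9]
        print(k,np.abs(A.astype(int)-Bb).mean().round(1),A.mean((0,1)).round(),Bb.mean((0,1)).round(),"shift",np.round(cv2.phaseCorrelate(cv2.cvtColor(A,6).astype(np.float32),cv2.cvtColor(Bb,6).astype(np.float32))[0],1))
print(manip.current_clock())
E
```

```text
scene before [(90, [503.9, 135.3]), (103, [296.2, 196.5]), (110, [351.2, 202.1])] after [(89, [503.9, 135.3]), (101, [296.3, 196.5]), (86, [350.4, 201.3])]
bottle 15.0 [133. 135. 132.] [147. 149. 146.] shift [0.2 8.5]
bottlecap 15.2 [128. 132. 129.] [141. 145. 143.] shift [0.5 0.8]
jar 3.0 [118. 104. 107.] [119. 105. 108.] shift [-0.2 -0. ]
cup_mid 28.7 [ 97. 123. 157.] [ 79.  97. 121.] shift [-2.2 -0.7]
cup_back 3.0 [105. 129. 159.] [104. 129. 159.] shift [ 0.1 -0. ]
top before [(190, [311.3, 176.0]), (206, [348.5, 219.6])] after [(193, [311.4, 176.0]), (200, [348.4, 219.5])]
bottle 19.4 [178. 181. 182.] [196. 199. 200.] shift [-2.8  1. ]
cup_mid 30.2 [ 82. 137. 207.] [ 67. 106. 162.] shift [-7.8 -7.8]
35.2083
```

```bash
python3 -c "
from bench import manip
print(manip.hand_in(), manip.current_clock())"
```

```text
the job is handed in; nothing more can be done
the job is handed in; nothing more can be done
```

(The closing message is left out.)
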